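Scrub the jar, then draw out the brush's telescoping handle and hold it

TASK

Scrub the inside of the capped glass jar with its captive brush, handle still short: with the blue grip taken by its plain sides so that the red button stays out, make at least two full strokes, each from the jar's floor up to under the cap and back down to the floor. Then, leaving the brush head down on the jar's floor, squeeze the red button in and pull the grip straight up past the first stop to the second, fully extended, ready for a taller jar. Finish while still holding the grip there, and leave the amber storage jar and the wooden bowl beside it where they stand.

Things in the scene. Friction and masses are not known exactly. Their poses are not given: they have to be found in the camera images.
- stand: fixed jar-washing stand: dark wooden base 130 x 130 x 14 mm, clear glass jar 84 mm across, brass cap 80 mm across with top at 130 mm, black guide bush 28 mm across up to 142 mm. A steel brush tube rises through the bush to a blue grip. The brush cannot leave the jar. Origin: centre of the base's underside, on the brush's vertical axis; z up; the red button is on the +x side.
- grip: blue grip on the brush handle: upright block 28 mm (x, towards the button) x 26 mm (y, plain sides) x 52 mm tall (z, up); axes parallel to the stand's. Origin: centre of its underside, 154 mm above the worktop when brush and handle are at 0. Clear above and around. Pinched across y, the button stays out; across x, one finger presses the button in.
- grip_mid (a point): centre of the blue grip, 26 mm above its underside: the middle height for a grasp.
- button_face (a point): centre of the outer face of the red button on the grip's +x side, 27 mm above the grip's underside; the face is 18 mm wide, 22 mm tall and stands 7 mm proud when out, 1 mm when in.
- brush (a joint): height of the brush head above the jar's floor: 0 = on the floor, 0.05 m = up under the cap. The bristles rub on the glass, so it takes about 9 to 10 N to move up and 7 N down, and it stays where it is left.
- handle (a joint): how far the handle is drawn out of the tube: 0 short, 0.045 m first stop, 0.09 m second stop and end. A spring lock holds it at each; it slides (2 to 3 N) only while the button is in, and then passes the first stop freely. Button let out between stops: it locks at the next. Pulled past the end it drags the brush up. Yellow (first) and red (second) stem bands show at the stops.
- button (a joint): how far the red button is pressed in, 0 to 0.006 m against a spring (about 6 N when fully in); the lock is free from about 0.0045 m. It springs out when released.
- pasta_jar: bystander: closed amber storage jar with wooden lid, loose, 90 mm across, 140 mm tall; origin under its centre.
- wood_bowl: bystander: loose wooden bowl, 120 mm across, 50 mm tall; origin under its centre.
Things that resemble listed ones, but are neither listed nor needed, are in the scene too. Leave any pink look-alike of the stand alone.

How it is judged:
On the way, in this order (a step that is already met when the one before it is completed fails the run):
1. first stroke up: brush head more than 38 mm off the jar's floor, handle short (value of joint brush above 0.038 m and value of joint handle below 0.01 m), for 0.05 s.
2. back down: head within 10 mm of the floor (value of joint each of brush, handle below 0.01 m), for 0.05 s.
3. second stroke up, handle short (all of step 1), for 0.05 s.
4. back down to within 10 mm of the floor (all of step 2), for 0.05 s.
5. red button squeezed in, with the handle still short and the head down (value of joint button above 0.004 m and value of joint handle below 0.01 m and value of joint brush below 0.012 m and contact force between the fingers and grip above 3 N), for 0.1 s.
6. handle drawn out to the second stop with the head down (value of joint handle above 0.086 m and value of joint brush below 0.012 m and contact force between the fingers and grip above 3 N), for 0.1 s.
At the end, for the whole second after the job is handed in: The handle is out at its second stop (at least 86 of 90 mm) and still, the brush head is within 12 mm of the jar's floor, and the fingers hold the grip with more than 3 N through the last second (all of step 6 and velocity of joint handle between -0.01 and 0.01 m/s); the arm keeps its last pose, push and grip.
It fails at once if the storage jar or the bowl was moved more than 25 mm (distance of any of pasta_jar, wood_bowl from where it was at the start of the episode above 0.025 m).
It fails at once if the brush head was dragged up more than 15 mm with the handle drawn out (value of joint handle above 0.02 m and value of joint brush above 0.015 m).
It also fails if it takes over 51 s, if anything falls off the work surface, if the arm or the gripper's body presses on something with over 40 N, if the wrist force passes 120 N, or if a joint passes its speed limit or range.

ROBOT

A 6-joint arm with a two-finger parallel gripper is mounted at the origin on the work surface. World frame = base frame: x ahead of the robot, y to its left, z up, the work surface at z = 0. Lengths are in m, angles in rad, forces in N, time in s.
With the tool pointing down it reaches from about 0.35 to 0.725 m from the base axis. Payload 6 kg.
Tool frame: the origin (TCP) lies at the very end of the fingers, on their centre line; the grasp point (between the pads) lies 19 mm behind it (robot.pinch_z is the distance from the TCP to the grasp point, in m); z points along the fingers, y is the line along which they close (so a half turn about z gives the same grasp; the last joint's range is limited). The gripper opens to 85 mm and grips with 20 to 120 N. Pads are 22 mm wide; open, the fingers measure 114 mm over their backs; the gripper's body (76 mm by 85 mm) begins 54 mm behind the grasp point. The pads swing forward as they close: fully open they stand 13 mm farther back than shut.
Start: joints at [-1.012, 0.04, 0.085, 0, -1.615, -0.334], TCP at [0.134, -0.585, 0.231] pointing down, gripper open.
Joint ranges: [-2.56, 2.56], [-1.29, 2.01], [-1.08, 1.49], [-3.29, 1.98], [-2.81, -0.18], [-2.99, 2.99]. Speed limits (rad/s): [2.57, 2.57, 3.01, 3.14, 3.14, 3.14].

INTERFACE

Orientations are given as a rotation vector (axis times angle).
In Python, from plant import readout, optics, ticket, robot gives the robot as it stands.
- The arm moves only by the tool jog_arm, never from a script. Its arguments are lists of equal length, an entry for each row: "jaw": the opening, from -1 (shut) to 1 (fully open); "travel": the shift along the tool's x, y, z in m, a list of three; "delta_rot": the turn, a rotation vector about the tool's x, y, z in degrees, a list of three. In form: {"jaw": [jaw, ...], "travel": [[x, y, z], ...], "delta_rot": [[ax, ay, az], ...]}. A call has 1 to 12 rows; each row is the pose to reach, as a shift and turn from the pose commanded when the call began, along the tool's axes at that moment; what a row does not reach only later rows make up. A row lasts 1/8 s, in which the tool goes at most 62.5 mm and 10.7 degrees, less where a joint would pass 70% of its speed; a pose out of reach is approached as far as the arm can. A call with a gripper value outside its range is refused whole. The fingers move at their own pace and stop on an object; "newtons" is the grip in N (left out, the last holds). Time passes only in rows, so rows that repeat a pose let the fingers close. It gives the time, the measured TCP pose, the force, the opening and the grip force at its end, in the units of the state.
- readout.get_obs(): the state, without advancing time (a new reading comes with each control period).
- optics.read_camera(name): name is "scene" or "top"; returns the picture (480x640x3 uint8, blue, green, red); there is no depth.
- optics.get_calibration(name): a dict with "vfov" (degrees; the focal length in pixels is half the picture's height over the tangent of half this angle, whatever the lens; pixels are square), "cx", "cy" (the principal point, pixels), "k1" (the pictures are not rectified: a ray, as slopes to the right and down, at radius r is drawn at 1 + k1 r^2 times it, then the intrinsics apply), "extrinsics" (4x4, takes a point from camera to world coordinates). Camera axes: x right, y down, z forward; pixel columns grow to the right and rows downward; lengths in m; the calibration is good to about 2 mm. A picture is of the moment at which its call begins. get_calibration takes no time and is no camera call.
- ticket.sign_off(): hands the job in; it is judged then, once.
The state is a dict: "clock": time; "joint_positions": joint angles; "qvel": joint speeds; "tau": joint torques, N m; "tcp_pos": TCP position; "tool_rot": TCP orientation; "contact_force": force on the tool from outside, world axes, zero at the start; "ft_torque": the same for the moment, N m; "finger_gap": finger opening in m; "finger_force": force on a finger pad.
Only numpy, scipy, OpenCV 4.12 (cv2) and the standard library are available. Lean on these libraries where they do the work, as an engineer would, in place of code of your own. Each camera call takes 0.05 s, during which the arm holds its last target. There are 200 camera calls.

## Working session

There is one attempt and no reset: what is moved stays moved. The work goes in short steps, Python scripts to look and compute and a tool call to move; the robot and the scene stay as the last step left them, time stands still between calls to the robot, and variables do not carry over. Pictures are saved under pics/ and viewed, at most 10 in all, crops included, and the job is handed in when it is done.

Besides the shell and the picture viewer there is one more tool, called after "Emit:" in YAML: its name, and indented under it one key for each argument. jog_arm: Moves the arm, as the interface text tells. Its arguments: {"type":"object","properties":{"jaw":{"type":"array","items":{"type":"number"}},"travel":{"type":"array","items":{"type":"array","items":{"type":"number"}}},"delta_rot":{"type":"array","items":{"type":"array","items":{"type":"number"}}},"newtons":{"type":"number"}},"required":["jaw","travel","delta_rot"]}

```bash
mkdir -p pics; python3 - <<'E'
from plant import readout, optics, robot
import cv2,numpy as np
np.set_printoptions(precision=4,suppress=True)
for n in("scene","top"):
    cv2.imwrite(f"pics/{n}0.png",optics.read_camera(n)); print(n,optics.get_calibration(n))
print(readout.get_obs())
E
```

```text
scene {'vfov': 50.292956824297875, 'cx': 325.484725982522, 'cy': 239.80171107601734, 'k1': -0.13039099756383887, 'extrinsics': array([[ 0.7983,  0.3877, -0.4609,  0.845 ],
       [ 0.6021, -0.5002,  0.6223, -0.5545],
       [ 0.0107, -0.7743, -0.6327,  0.6965],
       [ 0.    ,  0.    ,  0.    ,  1.    ]])}
top {'vfov': 56.61936515321959, 'cx': 319.3369415037391, 'cy': 235.94833897334865, 'k1': 0.021837110859661064, 'extrinsics': array([[ 0.1743, -0.9602,  0.2181,  0.2971],
       [-0.9847, -0.1715,  0.0319, -0.0227],
       [ 0.0067, -0.2203, -0.9754,  0.8692],
       [ 0.    ,  0.    ,  0.    ,  1.    ]])}
{'clock': 0.1, 'joint_positions': array([-1.0123,  0.0408,  0.0839, -0.0004, -1.6155, -0.3337]), 'qvel': array([ 0.0008, -0.0005,  0.0008,  0.0013,  0.0017, -0.0009]), 'tau': array([ -0.0056, -36.934 ,  34.8284,   6.9518,  -0.0044,  -0.    ]), 'tcp_pos': array([ 0.1338, -0.5846,  0.2304]), 'tool_rot': array([ 0.3523, -3.1215, -0.0024]), 'contact_force': array([ 0.6611, -0.2443,  0.1653]), 'ft_torque': array([-0.0023, -0.0273, -0.0101]), 'finger_force': 0.0, 'finger_gap': 0.08550892115310102}
```

View pics/scene0.png

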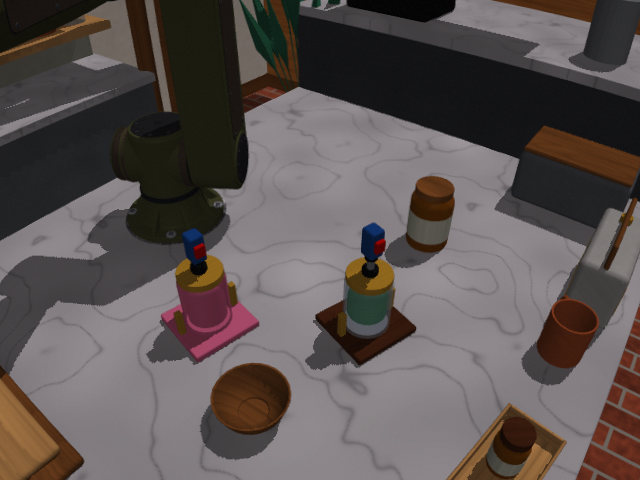

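View pics/top0.png

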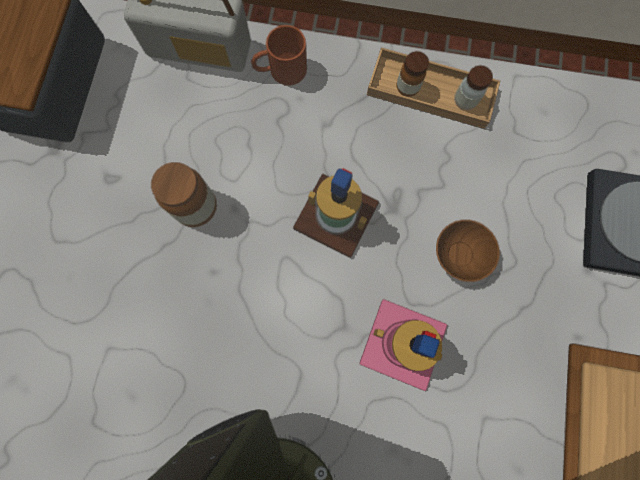

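The scene view shows two candidates. One is the pink stand, with its grip at scene (195,245) and top (427,344). The other is the dark-wood stand with clear glass, with its grip at scene (373,240) and top (342,184). The description fits the dark-wood one. The amber jar is at scene (430,215) and the bowl at (250,400).

```bash
cat > h.py <<'E'
import cv2,numpy as np
from scipy.spatial.transform import Rotation as R
from plant import optics
np.set_printoptions(precision=4,suppress=True)
C={n:optics.get_calibration(n) for n in("scene","top")}
def f(c): return 240/np.tan(np.radians(c["vfov"]/2))
def proj(n,P):
    c=C[n];E=c["extrinsics"];q=(np.atleast_2d(P)-E[:3,3])@E[:3,:3]
    s=q[:,:2]/q[:,2:];s=s*(1+c["k1"]*(s**2).sum(1,keepdims=True))
    return s*f(c)+[c["cx"],c["cy"]]
def ray(n,uv):
    c=C[n];d=(np.array(uv,float)-[c["cx"],c["cy"]])/f(c);s=d.copy()
    for _ in range(20): s=d/(1+c["k1"]*(s@s))
    E=c["extrinsics"];v=E[:3,:3]@[*s,1];return E[:3,3],v/np.linalg.norm(v)
def plane(n,uv,z):
    o,v=ray(n,uv);return o+v*(z-o[2])/v[2]
def tri(a,b):
    A=0;B=0
    for n,uv in(("scene",a),("top",b)):
        o,v=ray(n,uv);M=np.eye(3)-np.outer(v,v);A=A+M;B=B+M@o
    return np.linalg.solve(A,B)
E
python3 - <<'E'
from h import *
box={"scene":(340,210,410,280),"top":(310,150,380,220)}
cs={}
for n,(a,b,c,d) in box.items():
    im=cv2.imread(f"pics/{n}0.png");hsv=cv2.cvtColor(im,cv2.COLOR_BGR2HSV)[b:d,a:c]
    for k,m in(("blue",cv2.inRange(hsv,(100,120,30),(130,255,255))),("red",cv2.inRange(hsv,(0,190,80),(5,255,255))|cv2.inRange(hsv,(172,150,80),(180,255,255)))):
        ys,xs=np.nonzero(m);cs[n,k]=np.array([xs.mean()+a,ys.mean()+b]);print(n,k,len(xs),cs[n,k])
        if len(xs):print(cv2.boxPoints(cv2.minAreaRect(np.c_[xs+a,ys+b].astype(np.float32))))
for k in("blue","red"):print(k,tri(cs["scene",k],cs["top",k]))
print("base top z=.014",[plane("top",p,.014)[:2] for p in((321,175),(379,207),(350,255),(294,222))])
print("base scene",[plane("scene",p,.014)[:2] for p in((317,321),(415,327),(362,357))])
a=cv2.imread("pics/scene0.png")[200:370,300:430];b=cv2.imread("pics/top0.png")[150:265,280:395]
cv2.imwrite("pics/crop.png",np.hstack([cv2.resize(a,(390,510),interpolation=2),cv2.resize(b,(400,510),interpolation=2)]))
E
```

```text
scene blue 551 [370.6715 239.7078]
[[360.1063 258.4071]
 [362.5178 222.2345]
 [383.8895 223.6593]
 [381.478  259.8319]]
scene red 44 [380.0909 242.3409]
[[374.7297 243.3784]
 [379.5946 236.5676]
 [388.8648 243.1892]
 [384.     250.    ]]
top blue 233 [341.2961 178.3133]
[[328.8    186.4   ]
 [338.0001 168.    ]
 [351.6    174.8   ]
 [342.4    193.2   ]]
top red 1 [343. 169.]
[[343. 169.]
 [343. 169.]
 [343. 169.]
 [343. 169.]]
blue [ 0.5413 -0.0213  0.2016]
red [ 0.557  -0.0209  0.2038]
base top z=.014 [array([0.6138, 0.0241]), array([ 0.5676, -0.1017]), array([ 0.4613, -0.0601]), array([0.5074, 0.0597])]
base scene [array([ 0.4728, -0.0738]), array([0.6186, 0.0196]), array([ 0.5807, -0.0914])]
```

View pics/crop.png

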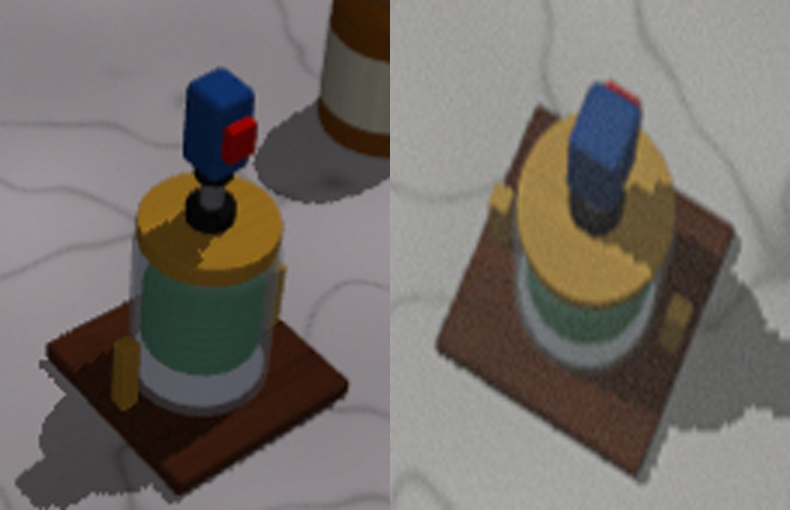

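The close crop confirms the choice: clear glass, dark base, blue grip, and a red button facing away from the robot (scene (380,242), top (343,169)). I'll refine the pose with a silhouette fit.

```bash
cat > fit.py <<'E'
from h import *
from scipy.optimize import minimize
box={"scene":(335,190,415,285),"top":(300,130,390,220)}
S=4
def fit(ims,x0,free=4):
    T={}
    for n,(a,b,c,d) in box.items():
        hsv=cv2.cvtColor(ims[n],cv2.COLOR_BGR2HSV)[b:d,a:c]
        m=cv2.inRange(hsv,(100,120,25),(130,255,255))|cv2.inRange(hsv,(0,190,80),(5,255,255))|cv2.inRange(hsv,(172,120,60),(180,255,255))
        T[n]=cv2.GaussianBlur(cv2.resize(m,None,fx=S,fy=S,interpolation=cv2.INTER_LINEAR)/255.,(0,0),2)
    def bx(x0,x1,y0,y1,z0,z1): return np.array([[x,y,z] for x in(x0,x1) for y in(y0,y1) for z in(z0,z1)])
    parts=[bx(-.014,.014,-.013,.013,0,.052),bx(.014,.021,-.009,.009,.016,.038)]
    def cost(p):
        r=R.from_euler('z',p[3],degrees=True).as_matrix();e=0
        for n,(a,b,c,d) in box.items():
            I=np.zeros(T[n].shape,np.uint8)
            for q in parts:
                uv=(proj(n,q@r.T+p[:3])-[a,b]+.5)*S-.5
                cv2.fillConvexPoly(I,cv2.convexHull(np.round(uv*16).astype(np.int32)),255,shift=4)
            e+=np.abs(cv2.GaussianBlur(I/255.,(0,0),2)-T[n]).sum()/T[n].sum()
        return e
    best=minimize(cost,x0,method="Nelder-Mead",options=dict(initial_simplex=np.array(x0)+np.vstack([np.zeros(4),np.diag([.006,.006,.006,8])]),xatol=1e-4,fatol=1e-4))
    return best.x,best.fun
E
python3 - <<'E'
from fit import *
ims={n:cv2.imread(f"pics/{n}0.png") for n in box}
for y in(-30,-21,-12):print(fit(ims,[.54,-.02,.154,y]))
for n in box: # base corners from brown mask
    im=ims[n];hsv=cv2.cvtColor(im,cv2.COLOR_BGR2HSV)
print("scene base",[plane("scene",p,.014)[:2] for p in((316,316.5),(415.7,326),(360,360))])
print("jar,bowl",plane("top",(197,208),.0)[:2],plane("top",(468,252),.03)[:2])
from plant import readout
print(R.from_rotvec(readout.get_obs()["tool_rot"]).as_matrix())
E
```

```text
(array([ 0.5373, -0.0185,  0.1666, -2.3474]), np.float64(1.4744678816838457))
(array([ 0.5384, -0.0182,  0.1657, -1.9615]), np.float64(1.469740192030856))
(array([ 0.5383, -0.0183,  0.1655, -0.9942]), np.float64(1.475590859637075))
scene base [array([ 0.4648, -0.0665]), array([0.6184, 0.0224]), array([ 0.5816, -0.0985])]
jar,bowl [0.505  0.2593] [ 0.5037 -0.281 ]
[[-0.9748 -0.2229 -0.0005]
 [-0.2229  0.9748  0.0015]
 [ 0.0001  0.0015 -1.    ]]
```

```bash
python3 - <<'E'
s=open('fit.py').read()
s=s.replace("        T[n]=","        m=cv2.morphologyEx(m,cv2.MORPH_CLOSE,np.ones((3,3)))\n        k,L,st,_=cv2.connectedComponentsWithStats(m);m=np.uint8(L==1+st[1:,4].argmax())*255;A[n]=st[1:].max(0)[4],k\n        T[n]=",1).replace("T={}","T={};A={}").replace("best.x,best.fun","best.x,best.fun,A,[cv2.imwrite(f'pics/m_{n}.png',np.uint8(T[n]*255)) for n in T]")
open('fit.py','w').write(s)
E
python3 - <<'E'
from fit import *
ims={n:cv2.imread(f"pics/{n}0.png") for n in box}
for y in(-30,-21,-12):print(fit(ims,[.54,-.02,.154,y]))
a,b=cv2.imread("pics/m_scene.png"),cv2.imread("pics/m_top.png")
c=[]
for n,m in(("scene",a),("top",b)):
    u=box[n];m=np.vstack([m,cv2.resize(ims[n][u[1]:u[3],u[0]:u[2]],(m.shape[1],m.shape[0]))])[:,:]
    c.append(cv2.resize(m,(390,590)))
cv2.imwrite("pics/masks.png",np.hstack(c))
E
```

```text
(array([ 0.5386, -0.0184,  0.1664, -2.181 ]), np.float64(1.3609574767742927), {'scene': (np.int32(619), 3), 'top': (np.int32(246), 3)}, [True, True])
(array([ 0.5388, -0.0185,  0.166 , -2.087 ]), np.float64(1.3611677248733287), {'scene': (np.int32(619), 3), 'top': (np.int32(246), 3)}, [True, True])
(array([ 0.5386, -0.0182,  0.1664, -1.802 ]), np.float64(1.3662326170662693), {'scene': (np.int32(619), 3), 'top': (np.int32(246), 3)}, [True, True])
```

View pics/masks.png

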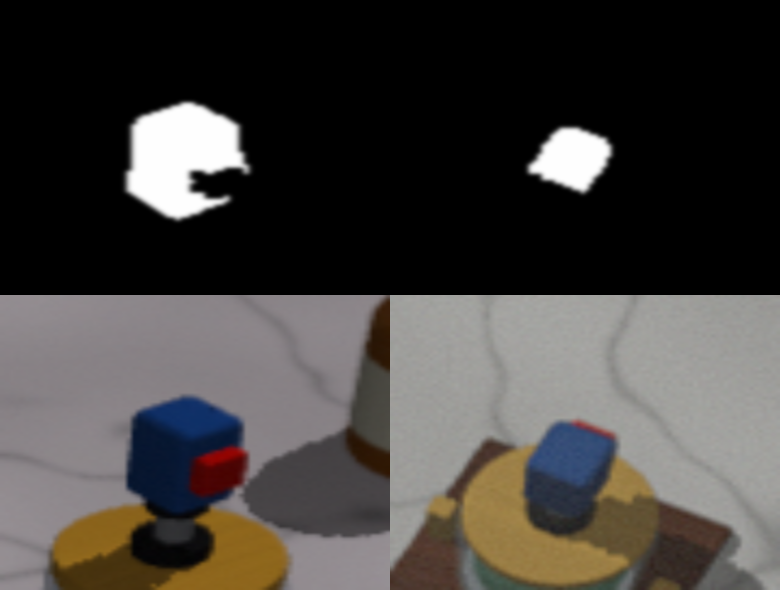

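The masks missed the dark side face in the top view and part of the red button. I'll use channel ratios instead.

```bash
python3 - <<'E'
import re
s=open('fit.py').read()
s=re.sub(r"        hsv=.*\n        m=cv2.inRange.*\n","        B,G,Rr=[cv2.GaussianBlur(q,(3,3),.5).astype(float)+1 for q in cv2.split(ims[n][b:d,a:c])]\n        m=np.uint8(((B>1.35*Rr)&(B>1.2*G))|((Rr>2.5*G)&(Rr>60)&(Rr>2*B)))*255\n",s)
open('fit.py','w').write(s)
E
python3 - <<'E'
from fit import *
ims={n:cv2.imread(f"pics/{n}0.png") for n in box}
for y in(-30,-21,-12):p=fit(ims,[.54,-.02,.154,y]);print(p[:3])
p=p[0];r=R.from_euler('z',p[3],degrees=True).as_matrix()
c=[]
for n,u in box.items():
    m=cv2.imread(f"pics/m_{n}.png");i=cv2.resize(ims[n][u[1]:u[3],u[0]:u[2]],(m.shape[1],m.shape[0]))
    q=np.array([[x,y,z] for z in(0,.052) for x,y in((-.014,-.013),(.014,-.013),(.014,.013),(-.014,.013))])@r.T+p[:3]
    uv=np.round((proj(n,q)-u[:2]+.5)*4).astype(int)
    for k in(0,4):cv2.polylines(i,[uv[k:k+4]],True,(0,255,0))
    v=np.vstack([m,i]);c.append(cv2.copyMakeBorder(v,0,760-v.shape[0],0,0,0))
o=np.hstack(c);cv2.imwrite("pics/masks2.png",cv2.resize(o,None,fx=.78,fy=.78))
E
```

```text
(array([  0.5383,  -0.0172,   0.1654, -28.7817]), np.float64(0.5292886736893686), {'scene': (np.int32(731), 2), 'top': (np.int32(389), 2)})
(array([ 0.5374, -0.0188,  0.1675, -2.2595]), np.float64(0.449734683869403), {'scene': (np.int32(731), 2), 'top': (np.int32(389), 2)})
(array([ 0.5386, -0.019 ,  0.1665, -3.5066]), np.float64(0.4558747062956866), {'scene': (np.int32(731), 2), 'top': (np.int32(389), 2)})
```

View pics/masks2.png

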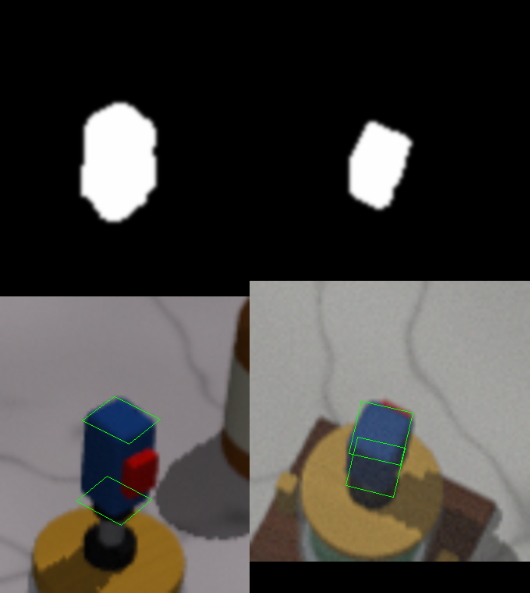

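```bash
sed -i 's/B>1.35\*Rr)&(B>1.2\*G)/B>1.18*Rr)\&(B>1.08*G)/' fit.py; python3 - <<'E'
from fit import *
from scipy.optimize import least_squares
ims={n:cv2.imread(f"pics/{n}0.png") for n in box}
obs={"top":[(323.1,174.1),(379.2,202.4),(351.9,256),(293.5,227)],"scene":[(415.7,326),(360,361),(316,316.5)]}
k={"top":[(1,1),(1,-1),(-1,-1),(-1,1)],"scene":[(1,1),(1,-1),(-1,-1)]}
def res(p,ns=("top","scene")):
    r=R.from_euler('z',p[2],degrees=True).as_matrix();o=[]
    for n in ns:
        P=np.c_[np.array(k[n])*.065,np.full(len(k[n]),.014)]@r.T+[p[0],p[1],0]
        o.append((proj(n,P)-obs[n]).ravel())
    return np.concatenate(o)
for ns in(("top","scene"),("top",),("scene",)):
    s=least_squares(res,[.54,-.02,-20],args=(ns,),loss="soft_l1",x_scale=[.01,.01,5]);print(ns,s.x,s.fun)
for y in(-25,-15):
  p=fit(ims,[.538,-.019,.16,y]);print(p[:3])
# red button centroid with ratio mask
u={}
for n,(a,b,c,d) in box.items():
    B,G,r=[q.astype(float)+1 for q in cv2.split(ims[n][b:d,a:c])];m=(r>2.5*G)&(r>60)&(r>2*B);y,x=np.nonzero(m);u[n]=(np.median(x)+a,np.median(y)+b);print(n,len(x),u[n])
print(tri(u["scene"],u["top"]))
E
```

```text
('top', 'scene') [  0.5393  -0.0209 -16.6366] [-0.8946 -1.9397  0.9714 -2.6365  0.1074  0.8241 -0.7573  0.6272  0.9721
  0.3388 -0.3912  0.6883 -2.1542 -2.237 ]
('top',) [  0.5379  -0.0217 -17.5365] [ 0.0508 -1.4081  1.5085 -1.223  -0.301   1.8489 -0.7067  0.7295]
('scene',) [  0.5393  -0.0213 -15.7545] [ 0.8241 -0.1274  0.2791  0.9432 -2.4628 -1.5295]
(array([ 0.5374, -0.0191,  0.1676, -4.1207]), np.float64(0.3546768071990074), {'scene': (np.int32(759), 6), 'top': (np.int32(414), 2)})
(array([ 0.5377, -0.0189,  0.1668, -5.1811]), np.float64(0.350646243381308), {'scene': (np.int32(759), 6), 'top': (np.int32(414), 2)})
scene 130 (np.float64(379.0), np.float64(246.0))
top 1 (np.float64(343.0), np.float64(169.0))
[ 0.5579 -0.0219  0.1982]
```

Emit:
jog_arm:
  jaw: [1,1,1,1,1,1,1,1,1,1,1,1]
  travel:
    - [0,0,-0.03]
    - [-0.05,0.045,-0.04]
    - [-0.1,0.09,-0.04]
    - [-0.15,0.135,-0.04]
    - [-0.2,0.18,-0.04]
    - [-0.25,0.225,-0.04]
    - [-0.3,0.27,-0.04]
    - [-0.35,0.31,-0.04]
    - [-0.4,0.355,-0.04]
    - [-0.44,0.39,-0.04]
    - [-0.48,0.425,-0.04]
    - [-0.52,0.461,-0.04]
  delta_rot:
    - [0,0,0]
    - [0,0,3]
    - [0,0,6]
    - [0,0,9]
    - [0,0,12]
    - [0,0,15]
    - [0,0,18]
    - [0,0,21]
    - [0,0,24]
    - [0,0,26]
    - [0,0,28]
    - [0,0,30]

```text
clock: 1.6
tcp_pos: [0.534, -0.0242, 0.2711]
tool_rot: [-0.469, -3.106, -0.0]
contact_force: [0.3, -0.6, 0.2]
finger_gap: 0.0854
finger_force: 0.0
```

```bash
python3 - <<'E'
from fit import *
from plant import readout
o=readout.get_obs();Rm=R.from_rotvec(o["tool_rot"]).as_matrix()
print(o["clock"],o["tcp_pos"],o["joint_positions"]);print(Rm)
print("yaw of tool y",np.degrees(np.arctan2(Rm[1,1],Rm[0,1])),"to target xy tool frame",Rm.T@(np.array([.538,-.020,o["tcp_pos"][2]])-o["tcp_pos"]))
r=R.from_euler('z',-17,degrees=True).as_matrix()
for z in(.154,.160,.166):
    q=np.array([[-.014,.013,.052],[.014,-.013,0],[.021,0,.027]])@r.T+[.538,-.02,z]
    print(z,proj("scene",q).round(1).tolist(),proj("top",q).round(1).tolist())
ims={n:optics.read_camera(n) for n in box}
c=[]
for n,u in box.items():
    i=ims[n][160:320,280:480] if n=="scene" else ims[n][120:280,260:460]
    i=cv2.resize(i,None,fx=2,fy=2,interpolation=cv2.INTER_CUBIC);c.append(i)
cv2.imwrite("pics/above.png",np.hstack(c))
E
```

```text
1.6 [ 0.534  -0.0242  0.2711] [ 0.331  -0.1257 -0.0034 -0.0002 -1.6932 -2.2013]
[[-0.9555  0.295  -0.0001]
 [ 0.295   0.9555  0.0002]
 [ 0.0001  0.0001 -1.    ]]
yaw of tool y 72.84315686795985 to target xy tool frame [-0.0026  0.0052  0.    ]
0.154 [[372.7, 228.0], [369.2, 268.9], [379.7, 255.2]] [[330.2, 185.3], [350.5, 188.2], [346.4, 175.7]]
0.16 [[372.9, 225.0], [369.4, 266.1], [380.0, 252.2]] [[330.3, 184.0], [350.7, 187.0], [346.7, 174.4]]
0.166 [[373.2, 221.9], [369.7, 263.2], [380.3, 249.2]] [[330.4, 182.7], [351.0, 185.8], [346.9, 173.1]]
```

View pics/above.png

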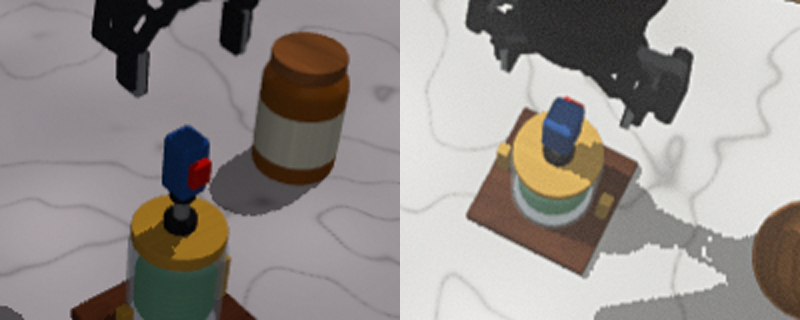

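The gripper stands above the dark stand with its fingers on either side (scene midpoint about (372,186), over the grip at (373,240)). The grip underside fits z≈0.166, so the brush starts about 12 mm up. Next I descend and pinch across y.

Emit:
jog_arm:
  jaw: [1,1,1,1,1,1,-1,-1,-1,-1,-1,-1]
  travel:
    - [-0.003,0.005,0]
    - [-0.003,0.005,0.03]
    - [-0.003,0.005,0.06]
    - [-0.003,0.005,0.085]
    - [-0.003,0.005,0.097]
    - [-0.003,0.005,0.097]
    - [-0.003,0.005,0.097]
    - [-0.003,0.005,0.097]
    - [-0.003,0.005,0.097]
    - [-0.003,0.005,0.097]
    - [-0.003,0.005,0.097]
    - [-0.003,0.005,0.097]
  delta_rot:
    - [0,0,0]
    - [0,0,0]
    - [0,0,0]
    - [0,0,0]
    - [0,0,0]
    - [0,0,0]
    - [0,0,0]
    - [0,0,0]
    - [0,0,0]
    - [0,0,0]
    - [0,0,0]
    - [0,0,0]
  newtons: 60

```text
clock: 3.2
tcp_pos: [0.5389, -0.0193, 0.1752]
tool_rot: [0.464, 3.104, 0.008]
contact_force: [2.2, 12.1, 1.7]
finger_gap: 0.0258
finger_force: 62.1
```

```bash
python3 - <<'E'
from h import *
from plant import readout
o=readout.get_obs();print(o["finger_gap"],o["finger_force"],o["contact_force"],o["ft_torque"],o["tcp_pos"])
a=optics.read_camera("scene")[150:310,280:480];b=optics.read_camera("top")[110:270,260:460]
cv2.imwrite("pics/grip1.png",cv2.resize(np.hstack([a,b]),None,fx=2,fy=2,interpolation=2))
E
```

```text
0.025809034179712143 62.05956995487213 [ 2.2436 12.1037  1.662 ] [ 3.3983 -0.5747 -0.1759] [ 0.5389 -0.0193  0.1752]
```

View pics/grip1.png

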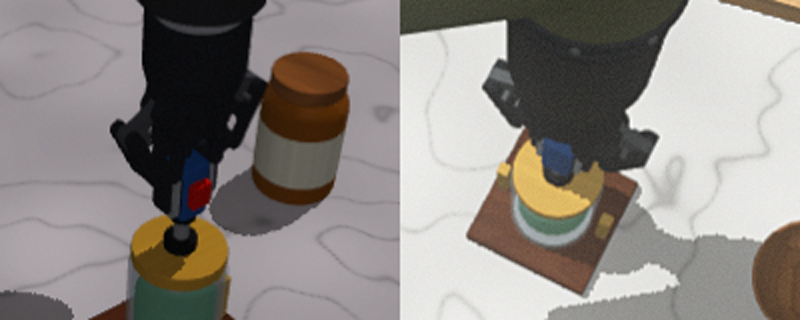

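Emit:
jog_arm:
  jaw: [-1,-1,-1,-1,-1]
  travel:
    - [0,0.001,-0.008]
    - [0,0.001,-0.016]
    - [0,0.001,-0.024]
    - [0,0.001,-0.032]
    - [0,0.001,-0.032]
  delta_rot:
    - [0,0,0]
    - [0,0,0]
    - [0,0,0]
    - [0,0,0]
    - [0,0,0]

```text
clock: 3.92
tcp_pos: [0.5387, -0.0191, 0.2051]
tool_rot: [0.465, 3.107, 0.006]
contact_force: [4.0, 7.3, -4.3]
finger_gap: 0.0256
finger_force: 61.2
```

Emit:
jog_arm:
  jaw: [-1,-1,-1]
  travel:
    - [0,0,-0.004]
    - [0,0,-0.004]
    - [0,0,-0.004]
  delta_rot:
    - [0,0,0]
    - [0,0,0]
    - [0,0,0]

```text
clock: 4.3
tcp_pos: [0.5387, -0.019, 0.2084]
tool_rot: [-0.465, -3.107, -0.006]
contact_force: [6.3, 7.5, -8.3]
finger_gap: 0.0253
finger_force: 60.9
```

Emit:
jog_arm:
  jaw: [-1,-1,-1]
  travel:
    - [0,0,-0.004]
    - [0,0,-0.004]
    - [0,0,-0.004]
  delta_rot:
    - [0,0,0]
    - [0,0,0]
    - [0,0,0]

```text
clock: 4.68
tcp_pos: [0.5386, -0.0189, 0.2115]
tool_rot: [-0.465, -3.106, -0.006]
contact_force: [7.9, 5.7, -10.9]
finger_gap: 0.0253
finger_force: 62.1
```

```bash
python3 - <<'E'
from h import *
from plant import readout
o=readout.get_obs();print(o["contact_force"],o["tcp_pos"])
a=optics.read_camera("scene")[150:350,280:480];b=cv2.imread("pics/scene0.png")[150:350,280:480]
cv2.imwrite("pics/up1.png",cv2.resize(np.hstack([a,b]),None,fx=2,fy=2,interpolation=2))
E
```

```text
[  7.8891   5.7038 -10.8668] [ 0.5386 -0.0189  0.2115]
```

View pics/up1.png

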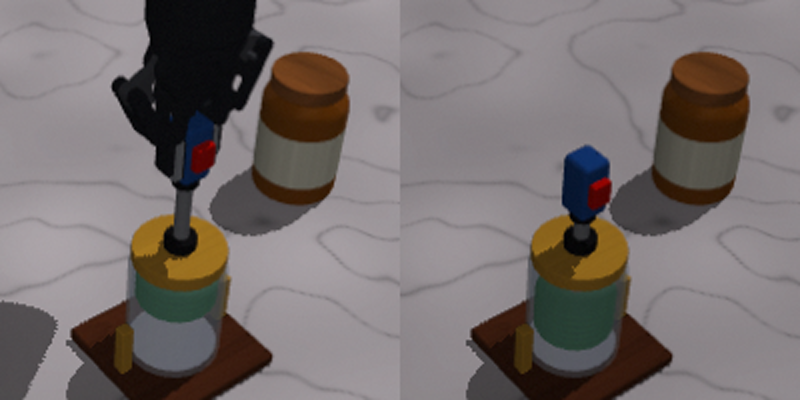

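Compared with the start, the brush (green, now against the cap) and the grip rose together. The button moved from y≈195 to y≈157 in the crop, about 38 mm, and the handle is still short. I'll raise it slightly to find the top stop.

Emit:
jog_arm:
  jaw: [-1,-1,-1]
  travel:
    - [0,0,-0.003]
    - [0,0,-0.003]
    - [0,0,-0.003]
  delta_rot:
    - [0,0,0]
    - [0,0,0]
    - [0,0,0]

```text
clock: 5.1
tcp_pos: [0.5383, -0.0188, 0.2118]
tool_rot: [-0.465, -3.103, -0.005]
contact_force: [10.3, 4.9, -20.4]
finger_gap: 0.0254
finger_force: 61.1
```

The top stop is at TCP z 0.2118 (brush 0.05), so the floor is at TCP z ≈ 0.162, which matches a mid-grip hold.

Emit:
jog_arm:
  jaw: [-1,-1,-1,-1,-1,-1,-1,-1]
  travel:
    - [0,0,0.009]
    - [0,0,0.018]
    - [0,0,0.027]
    - [0,0,0.036]
    - [0,0,0.045]
    - [0,0,0.054]
    - [0,0,0.055]
    - [0,0,0.055]
  delta_rot:
    - [0,0,0]
    - [0,0,0]
    - [0,0,0]
    - [0,0,0]
    - [0,0,0]
    - [0,0,0]
    - [0,0,0]
    - [0,0,0]

```text
clock: 6.1
tcp_pos: [0.5388, -0.0191, 0.1632]
tool_rot: [0.465, 3.104, 0.006]
contact_force: [1.4, 8.4, 2.1]
finger_gap: 0.0252
finger_force: 64.4
```

Emit:
jog_arm:
  jaw: [-1,-1,-1,-1,-1,-1,-1,-1]
  travel:
    - [0,0,-0.009]
    - [0,0,-0.018]
    - [0,0,-0.027]
    - [0,0,-0.036]
    - [0,0,-0.045]
    - [0,0,-0.051]
    - [0,0,-0.051]
    - [0,0,-0.051]
  delta_rot:
    - [0,0,0]
    - [0,0,0]
    - [0,0,0]
    - [0,0,0]
    - [0,0,0]
    - [0,0,0]
    - [0,0,0]
    - [0,0,0]

```text
clock: 7.1
tcp_pos: [0.5386, -0.019, 0.2113]
tool_rot: [-0.466, -3.106, -0.006]
contact_force: [6.1, 6.5, -7.3]
finger_gap: 0.0251
finger_force: 62.7
```

Emit:
jog_arm:
  jaw: [-1,-1,-1,-1,-1,-1,-1,-1]
  travel:
    - [0,0,0.009]
    - [0,0,0.018]
    - [0,0,0.027]
    - [0,0,0.036]
    - [0,0,0.045]
    - [0,0,0.052]
    - [0,0,0.053]
    - [0,0,0.053]
  delta_rot:
    - [0,0,0]
    - [0,0,0]
    - [0,0,0]
    - [0,0,0]
    - [0,0,0]
    - [0,0,0]
    - [0,0,0]
    - [0,0,0]

```text
clock: 8.1
tcp_pos: [0.5388, -0.0191, 0.1614]
tool_rot: [0.465, 3.104, 0.006]
contact_force: [0.9, 9.9, 3.6]
finger_gap: 0.0251
finger_force: 64.5
```

Both strokes are done. Now I release, turn 90° about the grip axis and pinch across x.

Emit:
jog_arm:
  jaw: [1,1,1,1,1]
  travel:
    - [0,0,0]
    - [0,0,0]
    - [0,0,0]
    - [-0.001,0.001,0]
    - [-0.001,0.001,0]
  delta_rot:
    - [0,0,0]
    - [0,0,0]
    - [0,0,0]
    - [0,0,0]
    - [0,0,0]

```text
clock: 8.72
tcp_pos: [0.5391, -0.0208, 0.1602]
tool_rot: [-0.468, -3.106, 0.0]
contact_force: [0.2, 0.2, 0.3]
finger_gap: 0.0852
finger_force: 0.0
```

Emit:
jog_arm:
  jaw: [1,1,1,1,1,1,1,1,1,1,1]
  travel:
    - [0,0,0]
    - [0,0,0]
    - [0,0,0]
    - [0,0,0]
    - [0,0,0]
    - [0,0,0]
    - [0,0,0]
    - [0,0,0]
    - [0,0,0]
    - [0,0,0]
    - [0,0,0]
  delta_rot:
    - [0,0,9]
    - [0,0,18]
    - [0,0,27]
    - [0,0,36]
    - [0,0,45]
    - [0,0,54]
    - [0,0,63]
    - [0,0,72]
    - [0,0,81]
    - [0,0,90]
    - [0,0,90]

```text
clock: 10.1
tcp_pos: [0.5354, -0.1603, 0.1351]
tool_rot: [-2.058, -2.217, -0.243]
contact_force: [0.3, -0.2, 0.7]
finger_gap: 0.0859
finger_force: 0.0
```

```bash
python3 - <<'E'
from h import *
from plant import readout
o=readout.get_obs();print(o["finger_gap"],o["contact_force"],o["tcp_pos"],o["joint_positions"])
Rm=R.from_rotvec(o["tool_rot"]).as_matrix();print(Rm)
a=optics.read_camera("scene")[150:350,280:480];b=optics.read_camera("top")[90:290,260:460]
cv2.imwrite("pics/turn.png",cv2.resize(np.hstack([a,b]),None,fx=2,fy=2,interpolation=2))
E
```

```text
0.08586193863230572 [ 0.2508 -0.1686  0.6929] [ 0.5354 -0.1603  0.1351] [-0.0619 -0.023  -0.0969 -0.1922 -1.4798 -2.9898]
[[-0.0768  0.9966  0.0302]
 [ 0.9795  0.0697  0.1888]
 [ 0.186   0.0441 -0.9816]]
```

View pics/turn.png

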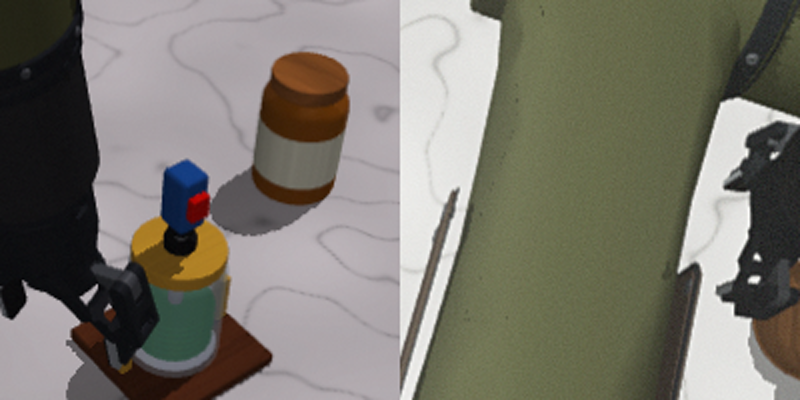

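The picture shows the tool at the j6 limit (-2.99), swung clear towards -y. The grip, jar and bowl are untouched. A positive turn lowers j6, so I have to turn the other way. First I go up and check where the command reference is.

Emit:
jog_arm:
  jaw: [1,1,1]
  travel:
    - [0,0,-0.04]
    - [0,0,-0.08]
    - [0,0,-0.12]
  delta_rot:
    - [0,0,0]
    - [0,0,0]
    - [0,0,0]

```text
clock: 10.58
tcp_pos: [0.5321, -0.1818, 0.2547]
tool_rot: [-2.055, -2.221, -0.241]
contact_force: [0.8, -0.4, -0.1]
finger_gap: 0.0852
finger_force: 0.0
```

```bash
python3 - <<'E'
from h import *
from plant import readout
o=readout.get_obs();print(o["clock"],o["contact_force"],o["tcp_pos"],o["joint_positions"])
print(R.from_rotvec(o["tool_rot"]).as_matrix())
E
```

```text
10.575 [ 0.7873 -0.3924 -0.0936] [ 0.5321 -0.1818  0.2547] [-0.1013 -0.0177  0.1254 -0.1926 -1.7007 -2.9892]
[[-0.0801  0.9963  0.0297]
 [ 0.9795  0.0731  0.1878]
 [ 0.1849  0.0442 -0.9818]]
```

```bash
python3 - <<'E'
from h import *
from plant import readout
o=readout.get_obs();Rm=R.from_rotvec(o["tool_rot"]);t=np.radians(73)
y=np.array([np.cos(t),np.sin(t),0]);z=np.array([0,0,-1.]);R0=R.from_matrix(np.c_[np.cross(y,z),y,z])
print(np.degrees((Rm.inv()*R0).as_rotvec()))
print(Rm.inv().apply(np.array([.539,-.0195,.265])-o["tcp_pos"]))
E
```

```text
[  8.6123  -7.8313 -68.3466]
[0.1603 0.0192 0.0205]
```

Emit:
jog_arm:
  jaw: [1,1,1,1,1,1,1,1,1]
  travel:
    - [0,0,-0.01]
    - [0.02,0.002,-0.01]
    - [0.04,0.004,-0.01]
    - [0.065,0.007,0]
    - [0.09,0.01,0.01]
    - [0.115,0.013,0.015]
    - [0.14,0.016,0.018]
    - [0.16,0.019,0.02]
    - [0.16,0.019,0.02]
  delta_rot:
    - [1.08,-0.98,-8.5]
    - [2.15,-1.96,-17.1]
    - [3.23,-2.94,-25.6]
    - [4.3,-3.9,-34.2]
    - [5.4,-4.9,-42.7]
    - [6.5,-5.9,-51.3]
    - [7.5,-6.9,-59.8]
    - [8.61,-7.83,-68.35]
    - [8.61,-7.83,-68.35]

```text
clock: 11.7
tcp_pos: [0.5389, -0.0183, 0.2642]
tool_rot: [0.46, 3.108, 0.0]
contact_force: [-0.0, 0.2, -1.0]
finger_gap: 0.0854
finger_force: 0.0
```

Emit:
jog_arm:
  jaw: [1,1,1,1,1,1,1,1,1,1,1]
  travel:
    - [0,0,0]
    - [0,0,0]
    - [0,0,0]
    - [0,0,0]
    - [0,0,0]
    - [0,0,0]
    - [0,0,0]
    - [0,0,0]
    - [0,0,0]
    - [0,0,0]
    - [0,0,0]
  delta_rot:
    - [0,0,-9]
    - [0,0,-18]
    - [0,0,-27]
    - [0,0,-36]
    - [0,0,-45]
    - [0,0,-54]
    - [0,0,-63]
    - [0,0,-72]
    - [0,0,-81]
    - [0,0,-90]
    - [0,0,-90]

```text
clock: 13.08
tcp_pos: [0.5389, -0.0205, 0.2641]
tool_rot: [-1.863, 2.529, 0.001]
contact_force: [-0.5, 0.3, 0.6]
finger_gap: 0.0854
finger_force: 0.0
```

```bash
python3 - <<'E'
from h import *
from plant import readout
o=readout.get_obs();print(o["clock"],o["contact_force"],o["tcp_pos"],o["joint_positions"])
Rm=R.from_rotvec(o["tool_rot"]);print(Rm.as_matrix())
t=np.radians(163);y=np.array([np.cos(t),np.sin(t),0]);z=np.array([0,0,-1.]);R0=R.from_matrix(np.c_[np.cross(y,z),y,z])
print(np.degrees((Rm.inv()*R0).as_rotvec()),Rm.inv().apply(np.array([.5395,-.0190,.162])-o["tcp_pos"]))
a=optics.read_camera("scene")[130:330,280:480];b=optics.read_camera("top")[90:290,260:460]
cv2.imwrite("pics/turn2.png",cv2.resize(np.hstack([a,b]),None,fx=2,fy=2,interpolation=2))
E
```

```text
13.075 [-0.531   0.2996  0.6056] [ 0.5389 -0.0205  0.2641] [ 0.3346 -0.1148 -0.0061 -0.0006 -1.6796 -0.6354]
[[-0.2963 -0.9551 -0.0002]
 [-0.9551  0.2963  0.0005]
 [-0.0004  0.0004 -1.    ]]
[ 0.0214  0.025  -0.2333] [-0.0015 -0.0002  0.1021]
```

View pics/turn2.png

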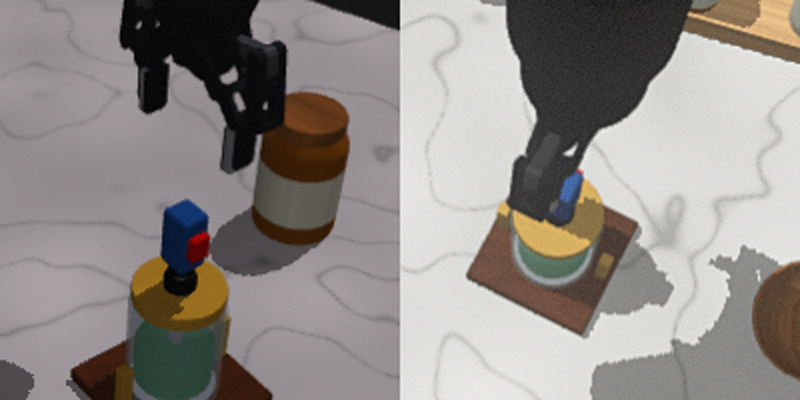

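The fingers now line up along the button axis, on either side of the grip (scene midpoint about (373,195), button at (378,253)), and everything else is undisturbed. I descend and squeeze.

Emit:
jog_arm:
  jaw: [1,1,1,1,1,1,-1,-1,-1,-1,-1,-1]
  travel:
    - [-0.0015,0,0]
    - [-0.0015,0,0.03]
    - [-0.0015,0,0.06]
    - [-0.0015,0,0.085]
    - [-0.0015,0,0.101]
    - [-0.0015,0,0.101]
    - [-0.0015,0,0.101]
    - [-0.0015,0,0.101]
    - [-0.0015,0,0.101]
    - [-0.0015,0,0.101]
    - [-0.0015,0,0.101]
    - [-0.0015,0,0.101]
  delta_rot:
    - [0,0,0]
    - [0,0,0]
    - [0,0,0]
    - [0,0,0]
    - [0,0,0]
    - [0,0,0]
    - [0,0,0]
    - [0,0,0]
    - [0,0,0]
    - [0,0,0]
    - [0,0,0]
    - [0,0,0]
  newtons: 50

```text
clock: 14.68
tcp_pos: [0.5389, -0.0184, 0.1639]
tool_rot: [-1.867, 2.526, 0.002]
contact_force: [-5.4, 1.9, 3.1]
finger_gap: 0.028
finger_force: 54.0
```

Emit:
jog_arm:
  jaw: [-1,-1,-1]
  travel:
    - [0,0,0]
    - [0,0,0]
    - [0,0,0]
  delta_rot:
    - [0,0,0]
    - [0,0,0]
    - [0,0,0]

```text
clock: 15.05
tcp_pos: [0.5389, -0.0184, 0.1639]
tool_rot: [-1.867, 2.526, 0.002]
contact_force: [-5.8, 2.3, 4.3]
finger_gap: 0.028
finger_force: 54.0
```

The gap is 28 mm, so the button is in. Now I pull up.

Emit:
jog_arm:
  jaw: [-1,-1,-1,-1,-1,-1,-1,-1,-1,-1,-1]
  travel:
    - [0,0,-0.004]
    - [0,0,-0.012]
    - [0,0,-0.021]
    - [0,0,-0.03]
    - [0,0,-0.039]
    - [0,0,-0.048]
    - [0,0,-0.057]
    - [0,0,-0.066]
    - [0,0,-0.075]
    - [0,0,-0.083]
    - [0,0,-0.083]
  delta_rot:
    - [0,0,0]
    - [0,0,0]
    - [0,0,0]
    - [0,0,0]
    - [0,0,0]
    - [0,0,0]
    - [0,0,0]
    - [0,0,0]
    - [0,0,0]
    - [0,0,0]
    - [0,0,0]

```text
clock: 16.42
tcp_pos: [0.5393, -0.0187, 0.2476]
tool_rot: [-1.867, 2.526, 0.0]
contact_force: [-5.7, 3.6, 0.3]
finger_gap: 0.0277
finger_force: 53.4
```

Emit:
jog_arm:
  jaw: [-1,-1,-1]
  travel:
    - [0,0,-0.003]
    - [0,0,-0.006]
    - [0,0,-0.006]
  delta_rot:
    - [0,0,0]
    - [0,0,0]
    - [0,0,0]

```text
clock: 16.8
tcp_pos: [0.5393, -0.0187, 0.2529]
tool_rot: [-1.867, 2.526, 0.001]
contact_force: [-5.3, 2.7, 0.2]
finger_gap: 0.0277
finger_force: 53.2
```

```bash
python3 - <<'E'
from h import *
from plant import readout
o=readout.get_obs();print(o["contact_force"],o["tcp_pos"])
for n,f0 in(("scene",(360,140,400,290)),):
    a,b,c,d=f0;im=optics.read_camera(n);cv2.imwrite("pics/end.png",im)
    B,G,r=[q.astype(float)+1 for q in cv2.split(im[b:d,a:c])];m=(r>2.5*G)&(r>60)&(r>2*B);k,L,s,ce=cv2.connectedComponentsWithStats(np.uint8(m))
    print([(x[:5].tolist(),(y+[a,b]).round(1).tolist()) for x,y in zip(s[1:],ce[1:])])
hsv=cv2.cvtColor(im,cv2.COLOR_BGR2HSV)
for n in("pics/scene0.png","pics/up1.png"):pass
g=cv2.inRange(hsv[260:350,340:405],(50,40,20),(95,255,255));y,x=np.nonzero(g);g0=cv2.inRange(cv2.cvtColor(cv2.imread("pics/scene0.png"),cv2.COLOR_BGR2HSV)[260:350,340:405],(50,40,20),(95,255,255));y0=np.nonzero(g0)[0]
print("green rows now/start(12mm up)",np.percentile(y,[5,95])+260,np.percentile(y0,[5,95])+260)
E
```

```text
[-5.2546  2.7018  0.1818] [ 0.5393 -0.0187  0.2529]
[([9, 123, 3, 1, 3], [370.0, 263.0]), ([13, 122, 1, 1, 1], [373.0, 262.0])]
green rows now/start(12mm up) [296. 327.] [294. 321.]
```

The brush head is down (green rows are below their start level) and the red stem band shows at (370,263). I'll creep to confirm the end stop by force.

Emit:
jog_arm:
  jaw: [-1,-1,-1,-1]
  travel:
    - [0,0,-0.001]
    - [0,0,-0.002]
    - [0,0,-0.002]
    - [0,0,-0.002]
  delta_rot:
    - [0,0,0]
    - [0,0,0]
    - [0,0,0]
    - [0,0,0]

```text
clock: 17.35
tcp_pos: [0.5392, -0.0187, 0.254]
tool_rot: [1.867, -2.526, -0.001]
contact_force: [-4.5, 2.3, -2.9]
finger_gap: 0.0278
finger_force: 53.1
```

The upward resistance starts right at the predicted end (TCP 0.254), so the handle is at the second stop.

```bash
python3 -c "
from plant import ticket
print(ticket.sign_off())"
```

```text
the job is handed in; nothing more can be done
None
```

I handed the job in at about 17 s with no verdict returned: two full scrub strokes done, then the button squeezed in and the handle drawn out about 90 mm to the second stop with the brush head down, the grip still held at about 53 N. Midway, a wrong-way 90° turn ran the last joint to its limit (-2.99 rad) and swung the tool aside; nothing registered as touched.

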